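Sort the cake decorator's things back into their holders

TASK

Put the decorating things that were left along the front of the table back into their holders: the red and the amber colour bottle each into the rack cup of its own colour, the large and the small piping nozzle each into the well of its size in the wooden nozzle block, and the blue-lidded sprinkle jar into the empty bay of the steel tray. Keep everything upright and stand each thing fully down on the floor of its place. Leave the blue bottle and the white-lidded jar, which are put away already, where they are.

Things in the scene. Friction and masses are not known exactly. Their poses are not given: they have to be found in the camera images.
- red_bottle: red food-colour dropper bottle with a white cap, 70 mm tall: round body 30 mm across up to z = 47 mm, then a cap 18 mm across; grasp it by the body. Stands loose on the table; origin at the centre of its underside, z up; it stands upright and is round, so its yaw does not matter
- amber_bottle: amber (yellow-orange) food-colour dropper bottle with a black cap, same shape and size as the red one: 70 mm tall, body 30 mm across up to 47 mm; origin at the centre of its underside, z up; it stands upright and is round, so its yaw does not matter
- large_nozzle: the larger, light steel piping nozzle, a cone standing on its wide end: 42 mm tall, 32 mm across at the foot, narrowing upwards; grasp the cone in its upper half. Loose on the table; origin at the centre of its underside, z up; it stands upright and is round, so its yaw does not matter
- small_nozzle: the smaller, light steel piping nozzle, a cone standing on its wide end: 28 mm tall, 20 mm across at the foot, narrowing upwards; grasp the cone in its upper part, 12 mm and more above its foot. Loose on the table; origin at the centre of its underside, z up; it stands upright and is round, so its yaw does not matter
- blue_lid_jar: small clear jar of white sprinkles with a blue lid, 45 mm across (body and lid) and 60 mm tall; grasp it in its upper half. Loose on the table; origin at the centre of its underside, z up; it stands upright and is round, so its yaw does not matter
- colour_rack: fixed wooden board 66 x 172 x 6 mm (x, y, z; origin under its centre; yaw within 0.4 rad) with three round open cups in a row along its y: red cup at y = -54 mm, blue cup at 0 (the blue bottle is in it), amber cup at +54 mm, all at x = 0. Cups 44 mm wide inside, 48 mm at the flared rim, 53 mm outside; cup floor 7 mm, rim 25 mm above the table
- nozzle_block: fixed pale wooden block 66 x 124 x 13 mm (x, y, z; origin under its centre; yaw within 0.4 rad) with two round wells in a row along its y: the wide well, 47 mm across, at y = -28 mm, for the large nozzle; the narrow well, 31 mm across, at y = +34 mm, for the small one; both at x = 0. Well floors 4 mm above the table, mouths chamfered by 2 mm
- jar_tray: fixed open steel tray 84 x 160 x 24 mm (x, y, z; origin under its centre; yaw within 0.4 rad), walls and floor 4 mm thick, parted by a cross wall at y = 0 into two bays 76 x 74 mm, centres at x = 0 and y = -39 mm (the empty bay) and y = +39 mm (the white-lidded jar is in it)
- blue_bottle: blue food-colour dropper bottle with a white cap, 76 mm tall, body 30 mm across; put away already in the middle cup of the colour rack, loose in it; to be left where it is. Origin at the centre of its underside
- white_lid_jar: clear jar of beige sprinkles with a white lid, 61 mm across and 65 mm tall; put away already in one bay of the jar tray, loose in it; to be left where it is. Origin at the centre of its underside
Mind the look-alikes: they are no part of the job. Leave any green look-alike of the amber_bottle alone.

How it is judged:
At the end, for the whole second after the job is handed in: Bottles within 11 mm of the centre of the cup of their colour, nozzles within 10 mm (small: 9) of their well's, jar within 18 mm of the empty bay's; each on its floor (3 mm), upright (0.12 rad), at rest. Blue bottle and white-lidded jar upright, at rest, within 20 mm of their start (x of red_bottle in the frame of colour_rack between -0.011 and 0.011 m and y of red_bottle in the frame of colour_rack between -0.065 and -0.043 m and z of red_bottle in the frame of colour_rack between 0.004 and 0.01 m and angle between each of red_bottle, amber_bottle, large_nozzle, small_nozzle, blue_lid_jar, blue_bottle, white_lid_jar's own z axis and vertical below 0.12 rad and linear speed of each of red_bottle, amber_bottle, large_nozzle, small_nozzle, blue_lid_jar, blue_bottle, white_lid_jar below 0.02 m/s and x of amber_bottle in the frame of colour_rack between -0.011 and 0.011 m and y of amber_bottle in the frame of colour_rack between 0.043 and 0.065 m and z of amber_bottle in the frame of colour_rack between 0.004 and 0.01 m and x of large_nozzle in the frame of nozzle_block between -0.01 and 0.01 m and y of large_nozzle in the frame of nozzle_block between -0.038 and -0.018 m and z of large_nozzle in the frame of nozzle_block between 0.001 and 0.007 m and x of small_nozzle in the frame of nozzle_block between -0.009 and 0.009 m and y of small_nozzle in the frame of nozzle_block between 0.025 and 0.043 m and z of small_nozzle in the frame of nozzle_block between 0.001 and 0.007 m and x of blue_lid_jar in the frame of jar_tray between -0.018 and 0.018 m and y of blue_lid_jar in the frame of jar_tray between -0.057 and -0.021 m and z of blue_lid_jar in the frame of jar_tray between 0.001 and 0.007 m and distance of each of blue_bottle, white_lid_jar from where it was at the start of the episode below 0.02 m); the robot touches nothing.
It fails at once if the blue bottle or the white-lidded jar, put away already, is shifted by more than 20 mm or tipped over (distance of any of blue_bottle, white_lid_jar from where it was at the start of the episode above 0.02 m or angle between any of blue_bottle, white_lid_jar's own z axis and vertical above 0.6 rad).
It fails at once if one of the five things is tipped over (by more than 40 degrees) (angle between any of red_bottle, large_nozzle, blue_lid_jar, small_nozzle, amber_bottle's own z axis and vertical above 0.7 rad).
It also fails if it takes over 128 s, if anything falls off the work surface, if the arm or the gripper's body presses on something with over 40 N, if the wrist force passes 120 N, or if a joint passes its speed limit or range.

ROBOT

A 6-joint arm with a two-finger parallel gripper is mounted at the origin on a cart in front of the work surface, level with it; the furniture and walls round the work are solid. World frame = base frame: x ahead of the robot, y to its left, z up, the work surface at z = 0. Lengths are in m, angles in rad, forces in N, time in s.
With the tool pointing down it reaches from about 0.35 to 0.975 m from the base axis. Payload 4.9 kg.
Tool frame: the origin (TCP) lies on the centre line of the jaws, within the pads' length; the fingertips stand manip.tip_reach ahead of it and the grasp point (between the pads) is the TCP (manip.tip_reach is the distance from the TCP to the fingertips, in m); z points along the fingers, y is the line along which they close (so a half turn about z gives the same grasp; the last joint's range is limited). The gripper opens to 85 mm and grips with 20 to 120 N. Pads are 22 mm wide; open, the fingers measure 114 mm over their backs; the gripper's body (76 mm by 85 mm) begins 54 mm behind the grasp point. The pads swing forward as they close: fully open they stand 13 mm farther back than shut.
Start: joints at [-1.324, 0.053, 1.613, -0, 1.476, -0.119], TCP at [0.224, -0.584, 0.25] pointing down, gripper open.
Joint ranges: [-3.01, 3.01], [-1.01, 2.22], [0.06, 2.58], [-1.02, 4.17], [0.09, 2.62], [-3.14, 3.14]. Speed limits (rad/s): [2.57, 2.57, 3.14, 3.14, 3.14, 3.14].

INTERFACE

Orientations are given as a unit quaternion [w, x, y, z].
In Python, from plant import manip gives the robot as it stands. The module is installed in compiled form; this text tells all that it offers.
- The arm moves only by the tool move_arm, never from a script. Its argument "rows" is a list of rows, each a list of 7 numbers: the shift along the tool's x, y, z in cm, then the turn, a rotation vector about the tool's x, y, z in degrees, then the opening, from -1 (shut) to 1 (fully open). In form: [[tx, ty, tz, ax, ay, az, jaw], ...]. A call has 1 to 20 rows; each row shifts and turns the commanded pose from where the row before left it, along the tool's axes as they then stand; what a row does not reach is not made up. A row lasts 1/12 s, in which the tool goes at most 41.7 mm and 7.16 degrees, less where a joint would pass 70% of its speed; a pose out of reach is approached as far as the arm can. A call is refused whole if a number of a shift passes 4.17 or a number of a turn 7.16, either way. A call with a gripper value outside its range is refused whole. The fingers move at their own pace and stop on an object; the grip force is fixed at half the most. Time passes only in rows, so rows that do not move let the fingers close. It gives the time, the measured TCP pose, the force, the opening and the grip force at its end, in the units of the state.
- manip.state(): the state, without advancing time (a new reading comes with each control period).
- manip.grab_frame(name): name is "side" or "top"; returns a dict with "img" (384x512x3 uint8, blue, green, red), "mtx" (3x3 intrinsics, pixels), "R" (3x3) and "t" (3): a world point X has camera coordinates R X + t. Camera axes: x right, y down, z forward; pixel columns grow to the right and rows downward; lengths in m; the calibration is good to about 2 mm. A picture is of the moment at which its call begins. There is no depth.
- manip.job_done(): hands the job in; it is judged then, once.
The state is a dict: "time": time; "joint_pos": joint angles; "joint_vel": joint speeds; "joint_efforts": joint torques, N m; "tool_pos": TCP position; "tool_rot": TCP orientation; "contact_force": force on the tool from outside, world axes, zero at the start; "ft_torque": the same for the moment, N m; "gripper_width": opening from 0.0 (shut) to 1.0 (fully open); "grasp_force": force on a finger pad.
Only numpy, scipy, OpenCV 4.12 (cv2) and the standard library are available. Lean on these libraries where they do the work, as an engineer would, in place of code of your own. Each camera call takes 0.05 s, during which the arm holds its last target. There are 200 camera calls.

## Working session

There is one attempt and no reset: what is moved stays moved. The work goes in short steps, Python scripts to look and compute and a tool call to move; the robot and the scene stay as the last step left them, time stands still between calls to the robot, and variables do not carry over. Pictures are saved under pics/ and viewed, at most 14 in all, crops included, and the job is handed in when it is done.

Besides the shell and the picture viewer there is one more tool, called after "Request:" as name(argument=value, ...) on one line, values as JSON. move_arm: Moves the arm, as the interface text tells. Its arguments: {"type":"object","properties":{"rows":{"type":"array","items":{"type":"array","items":{"type":"number"}}}},"required":["rows"]}

```bash
mkdir -p pics; cat > h.py <<'E'
import numpy as np,cv2
from plant import manip
def snap(n,f):
    d=manip.grab_frame(n); cv2.imwrite('pics/'+f,d['img']); np.savez('pics/'+f+'.npz',**d); return d
def ray(d,u,v):
    R,t=np.array(d['R']),np.array(d['t']); c=-R.T@t
    r=R.T@np.linalg.inv(d['mtx'])@np.array([u,v,1.]); return c,r
def at(d,u,v,z):
    c,r=ray(d,u,v); return c+r*(z-c[2])/r[2]
def tri(d1,p1,d2,p2):
    c1,r1=ray(d1,*p1);c2,r2=ray(d2,*p2)
    s=np.linalg.lstsq(np.c_[r1,-r2],c2-c1,rcond=None)[0]
    a,b=c1+s[0]*r1,c2+s[1]*r2; return (a+b)/2,np.linalg.norm(a-b)
E
python3 - <<'E'
from h import *
for n in('top','side'):
    d=snap(n,n+'0.png'); print(n,d['mtx'],(-np.array(d['R']).T@d['t']).round(3),np.array(d['R']).round(3))
    i=cv2.resize(d['img'],(800,600),interpolation=cv2.INTER_CUBIC); cv2.imwrite('pics/'+n+'0b.png',i)
print(manip.state(),manip.tip_reach)
E
```

```text
top [[388.50379304   0.         255.42675011]
 [  0.         388.50379304 181.63889583]
 [  0.           0.           1.        ]] [0.359 0.032 0.916] [[ 0.012 -1.     0.025]
 [-0.991 -0.015 -0.136]
 [ 0.136 -0.023 -0.99 ]]
side [[362.85382583   0.         251.13329566]
 [  0.         362.85382583 187.03951266]
 [  0.           0.           1.        ]] [0.378 0.851 0.477] [[-0.994 -0.113 -0.009]
 [-0.041  0.434 -0.9  ]
 [ 0.106 -0.894 -0.436]]
{'time': 0.1, 'joint_pos': array([-1.32400884e+00,  5.32851307e-02,  1.61417917e+00, -3.72531303e-05,
        1.47601249e+00, -1.19005149e-01]), 'joint_vel': array([ 0.00023143, -0.00163347, -0.00324012,  0.00115742, -0.00146996,
       -0.00170822]), 'joint_efforts': array([ 5.61167981e-04, -3.94904423e+01, -3.71362424e+01, -8.43607040e-05,
        3.93456707e-03,  3.85111070e-05]), 'tool_pos': array([ 0.22341092, -0.58312539,  0.24917605]), 'tool_rot': array([-9.38961543e-04,  9.83320280e-01,  1.81880010e-01, -7.86523081e-05]), 'contact_force': array([-0.62724285,  0.60391972, -0.45166234]), 'ft_torque': array([0.02292295, 0.0229648 , 0.08329251]), 'grasp_force': 0.0, 'gripper_width': 1.0013979463828429} 0.019
```

View pics/top0b.png

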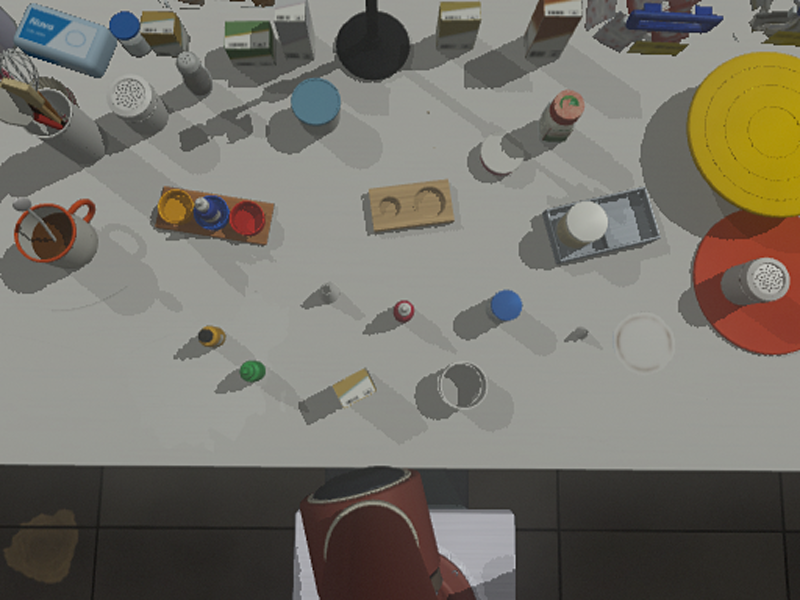

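View pics/side0b.png

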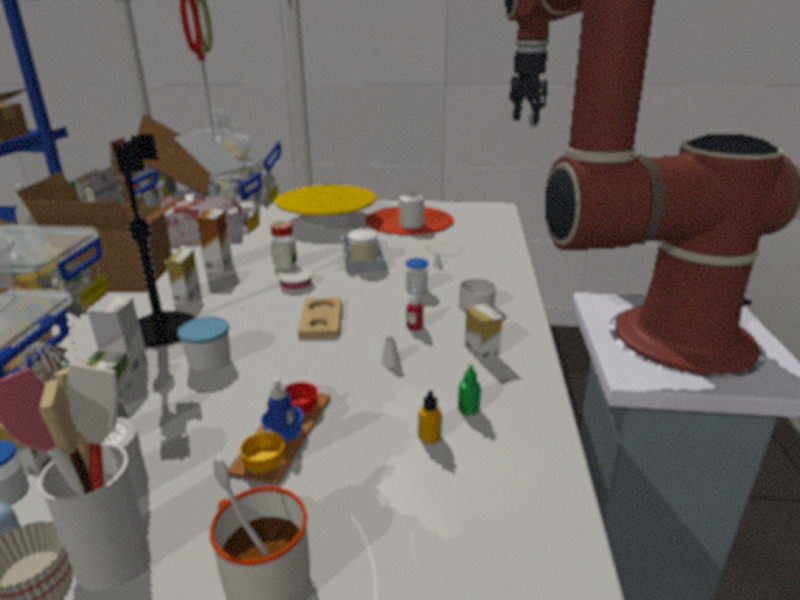

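The top view (800x600) shows amber at (210,337), a green look-alike at (252,370), red at (403,310), large nozzle at (328,292), small nozzle at (578,334) and the blue-lidded jar at (506,305). It also shows the rack at (215,215), the block at (411,206) and the tray at (602,227). The amber bottle has a black cap and orange body, so (210,337) is the one meant, not the all-green one. I'll enlarge to confirm.

```bash
python3 - <<'E'
from h import *
i=cv2.imread('pics/top0.png'); 
a=cv2.resize(i[110:250,90:290],None,fx=4,fy=4,interpolation=cv2.INTER_CUBIC)
cv2.imwrite('pics/c1.png',a)
cv2.imwrite('pics/c2.png',cv2.resize(i[110:250,235:435],None,fx=4,fy=4,interpolation=cv2.INTER_CUBIC))
i=cv2.imread('pics/side0.png'); cv2.imwrite('pics/c3.png',cv2.resize(i[135:310,140:340],None,fx=3.4,fy=3.4,interpolation=cv2.INTER_CUBIC))
E
```

```text
(no output)
```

View pics/c1.png

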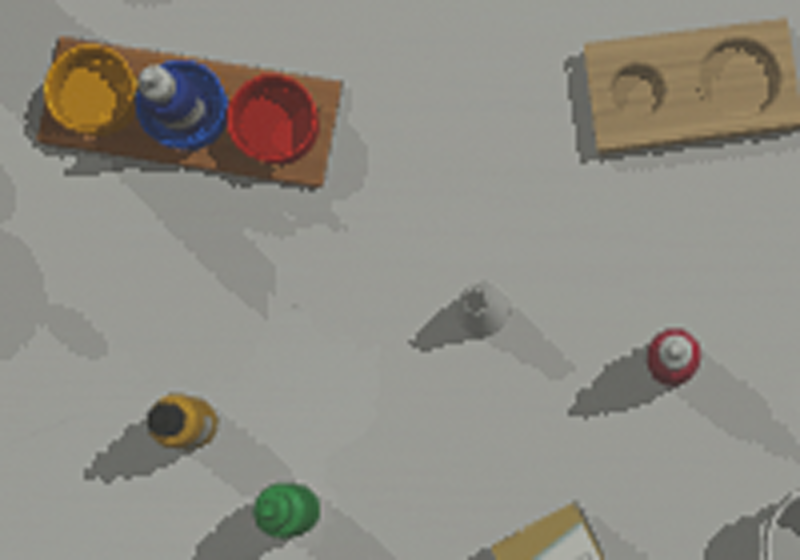

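View pics/c2.png

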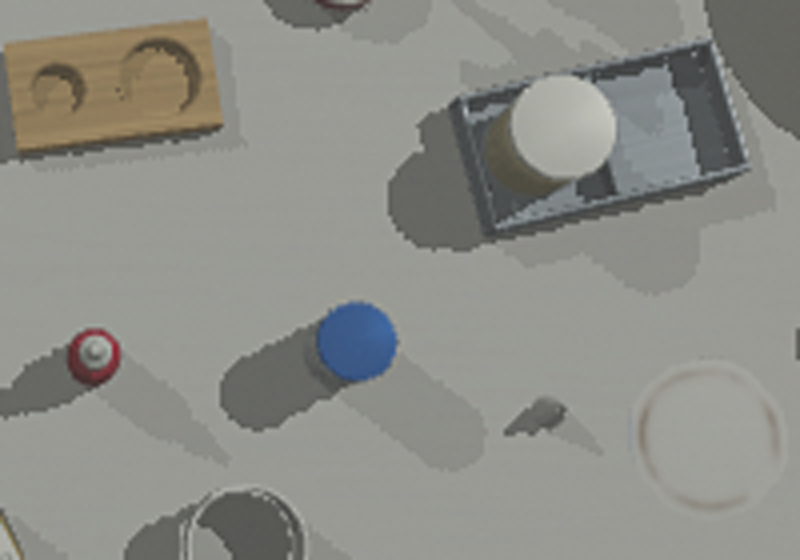

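View pics/c3.png

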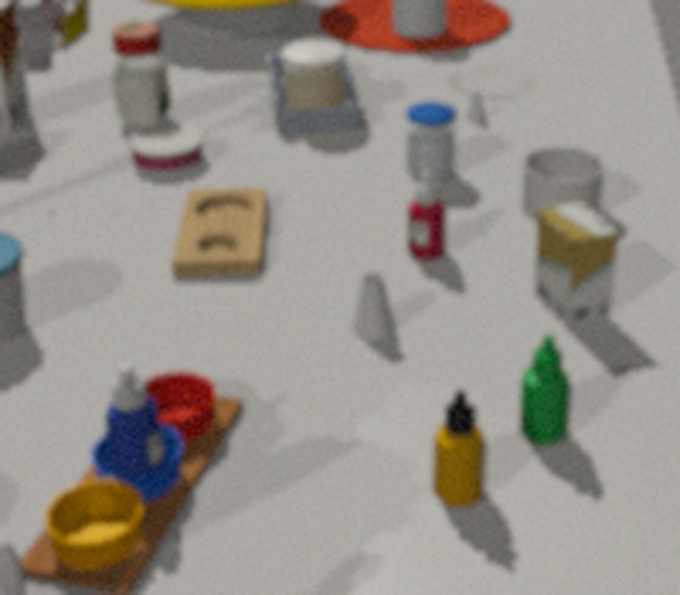

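The crops confirm it: the amber bottle is at c1 (183,420), black-capped, with the green one separate at (287,510). Cups, wells and the empty right-hand bay are all clear. Next I triangulate.

```bash
cat > m.py <<'E'
from h import *
T=dict(np.load('pics/top0.png.npz'));S=dict(np.load('pics/side0.png.npz'))
q=lambda U,V,k,u0,v0:((U+.5)/k-.5+u0,(V+.5)/k-.5+v0)
c1=lambda U,V:q(U,V,4,90,110)
c2=lambda U,V:q(U,V,4,235,110)
c3=lambda U,V:q(U,V,3.4,140,135)
P={'amber tip':(c1(165,418),c3(460,395),.070),'red tip':(c1(675,351),c3(428,183),.070),'large tip':(c1(474,298),c3(375,277),.042),
'lid':(c2(357,341),c3(431,112),.060),'small tip':(c2(547,405),c3(477,93),.028),
'cupA':(c1(90,88),c3(97,520),.025),'cupR':(c1(273,118),c3(181,400),.025),'wide':(c2(160,77),c3(224,207),.013),'narrow':(c2(58,90),c3(217,242),.013)}
for n,(a,b,z) in P.items():
    p,e=tri(T,a,S,b); print(n,p.round(4),'gap',round(e,4),'| top@z',at(T,*a,z).round(4)[:2],'side@z',at(S,*b,z).round(4)[:2])
C=[at(T,*c2(*p),.024) for p in((455,100),(713,42),(747,168),(488,235))]
print('tray',np.mean(C,0),[np.linalg.norm(C[i]-C[i-1]).round(3) for i in range(4)])
d=C[0]-C[1]+C[3]-C[2]; yaw=np.arctan2(-d[0],d[1]); print('tray yaw',yaw,'bay',np.mean(C,0)+[.039*np.sin(yaw),-.039*np.cos(yaw),0])
# block corners
B=[at(T,*c2(*p),.013) for p in((5,45),(207,19),(222,125),(19,151))]
print('block',np.mean(B,0),[np.linalg.norm(B[i]-B[i-1]).round(3) for i in range(4)])
d=B[0]-B[1]+B[3]-B[2]; yaw=np.arctan2(-d[0],d[1]); c=np.mean(B,0);print(yaw,'wide',c+[.028*np.sin(yaw),-.028*np.cos(yaw),0],'narrow',c-[.034*np.sin(yaw),-.034*np.cos(yaw),0])
# body blobs by colour in top at mid height
E
python3 m.py
```

```text
amber tip [0.4011 0.2814 0.0657] gap 0.0 | top@z [0.4009 0.2801] side@z [0.4009 0.2873]
red tip [0.4412 0.0051 0.0614] gap 0.0013 | top@z [0.441  0.0053] side@z [0.4393 0.0228]
large tip [0.4702 0.1183 0.043 ] gap 0.0038 | top@z [0.4722 0.1186] side@z [0.4685 0.1169]
lid [ 0.4496 -0.141   0.0587] gap 0.0004 | top@z [ 0.4496 -0.1407] side@z [ 0.4491 -0.1378]
small tip [ 0.4154 -0.2552  0.0322] gap 0.0039 | top@z [ 0.4176 -0.2566] side@z [ 0.4138 -0.2653]
cupA [0.5952 0.3494 0.0182] gap 0.0027 | top@z [0.5947 0.3473] side@z [0.5905 0.3571]
cupR [0.5775 0.241  0.0206] gap 0.0044 | top@z [0.5787 0.2403] side@z [0.5733 0.2474]
wide [ 0.6119 -0.0337  0.0124] gap 0.0001 | top@z [ 0.6118 -0.0336] side@z [ 0.6116 -0.0326]
narrow [0.603  0.0274 0.0133] gap 0.0008 | top@z [0.6027 0.0273] side@z [0.6035 0.0267]
tray [ 0.57778954 -0.29495011  0.024     ] [np.float64(0.083), np.float64(0.161), np.float64(0.079), np.float64(0.161)]
tray yaw 0.25501448597296583 bay [ 0.58762765 -0.33268884  0.024     ]
block [ 0.60652357 -0.0058195   0.013     ] [np.float64(0.065), np.float64(0.123), np.float64(0.066), np.float64(0.122)]
0.14946216108090069 wide [ 0.61069295 -0.03350734  0.013     ] narrow [0.60146075 0.02780144 0.013     ]
```

```bash
cat > d.py <<'E'
import sys,numpy as np
from scipy.spatial.transform import Rotation as Ro
from plant import manip
# usage: d.py x y z [psi_deg]  -> tool-axis shifts in cm, rotvec deg; psi = heading of tool x
a=list(map(float,sys.argv[1:])); s=manip.state(); q=s['tool_rot']; R=Ro.from_quat([q[1],q[2],q[3],q[0]])
p=np.array(s['tool_pos']); x=R.as_matrix()[:,0]
print('t',round(s['time'],2),'pos',p.round(4),'psi',np.degrees(np.arctan2(x[1],x[0])).round(2),'w',round(s['gripper_width'],3),'gf',round(s['grasp_force'],1),'F',s['contact_force'].round(1),'j',np.degrees(s['joint_pos']).round(0))
psi=np.radians(a[3]) if len(a)>3 else np.arctan2(x[1],x[0])
G=np.c_[[np.cos(psi),np.sin(psi),0],[np.sin(psi),-np.cos(psi),0],[0,0,-1]]
print('turn first',(R.inv()*Ro.from_matrix(G)).as_rotvec(degrees=True).round(2))
for i in range(0,1):print('then shift cm',(G.T@(np.array(a[:3])-p)*100).round(2))
E
python3 d.py .416 -.256 .16 100
```

```text
t 0.1 pos [ 0.2234 -0.5831  0.2492] psi 20.96 w 1.001 gf 0.0 F [-0.6  0.6 -0.5] j [-76.   3.  92.  -0.  85.  -7.]
turn first [ -0.08  -0.08 -79.04]
then shift cm [28.87 24.65  8.92]
```

Request:
move_arm(rows=[[0,0,0,0,0,-6.6,1],[0,0,0,0,0,-6.6,1],[0,0,0,0,0,-6.6,1],[0,0,0,0,0,-6.6,1],[0,0,0,0,0,-6.6,1],[0,0,0,0,0,-6.6,1],[0,0,0,0,0,-6.6,1],[0,0,0,0,0,-6.6,1],[0,0,0,0,0,-6.6,1],[0,0,0,0,0,-6.6,1],[0,0,0,0,0,-6.6,1],[0,0,0,0,0,-6.6,1],[0,0,0,0,0,0,1]])

```text
time: 1.18
tool_pos: [0.2235, -0.5833, 0.2496]
tool_rot: [-0.0, 0.641, 0.768, 0.0]
contact_force: [-0.7, 0.3, -0.1]
gripper_width: 1.001
grasp_force: 0.0
```

```bash
python3 d.py .416 -.256 .16 100
```

```text
t 1.18 pos [ 0.2235 -0.5833  0.2496] psi 100.26 w 1.001 gf 0.0 F [-0.7  0.3 -0.1] j [-76.   3.  92.   0.  85. -86.]
turn first [-0.   -0.07  0.26]
then shift cm [28.89 24.64  8.96]
```

Request:
move_arm(rows=[[2.4,2.05,0,0,0,0,1],[2.4,2.05,0.8,0,0,0,1],[2.4,2.05,0.8,0,0,0,1],[2.4,2.05,0.8,0,0,0,1],[2.4,2.05,0.8,0,0,0,1],[2.4,2.05,0.8,0,0,0,1],[2.4,2.05,0.8,0,0,0,1],[2.4,2.05,0.8,0,0,0,1],[2.4,2.05,0.8,0,0,0,1],[2.4,2.05,0.8,0,0,0,1],[2.4,2.05,0.8,0,0,0,1],[2.4,2.05,0.8,0,0,0,1],[0,0,0,0,0,0,1],[0,0,0,0,0,0,1]])

```text
time: 2.35
tool_pos: [0.4149, -0.2552, 0.1614]
tool_rot: [-0.001, 0.641, 0.767, -0.0]
contact_force: [-0.3, 1.0, -0.3]
gripper_width: 1.003
grasp_force: 0.0
```

```bash
python3 d.py .416 -.256 .033
```

```text
t 2.35 pos [ 0.4149 -0.2552  0.1614] psi 100.2 w 1.003 gf 0.0 F [-0.3  1.  -0.3] j [-40. -12. 115.  -0.  77. -51.]
turn first [-0.08 -0.06  0.  ]
then shift cm [-0.09  0.09 12.84]
```

Request:
move_arm(rows=[[0,0.1,1.6,0,0,0,1],[0,0,1.6,0,0,0,1],[0,0,1.6,0,0,0,1],[0,0,1.6,0,0,0,1],[0,0,1.6,0,0,0,1],[0,0,1.6,0,0,0,1],[0,0,1.6,0,0,0,1],[0,0,1.6,0,0,0,1],[0,0,0,0,0,0,0.5],[0,0,0,0,0,0,0],[0,0,0,0,0,0,-0.3],[0,0,0,0,0,0,-0.3],[0,0,0,0,0,0,-0.3],[0,0,0,0,0,0,-0.3]])

```text
time: 3.52
tool_pos: [0.4164, -0.2571, 0.0353]
tool_rot: [0.001, 0.642, 0.767, -0.0]
contact_force: [0.7, -0.0, -0.2]
gripper_width: 0.349
grasp_force: 0.0
```

```bash
python3 d.py .416 -.256 .033; python3 - <<'E'
from h import *
a=snap('top','t1.png')['img'];b=snap('side','s1.png')['img']
f=lambda i,k:cv2.resize(i,None,fx=k,fy=k,interpolation=cv2.INTER_CUBIC)
cv2.imwrite('pics/v1.png',np.hstack([f(a[170:260,320:420],4),f(b[100:190,220:320],4)]))
E
```

```text
t 3.52 pos [ 0.4164 -0.2571  0.0353] psi 100.14 w 0.349 gf 0.0 F [ 0.7 -0.  -0.2] j [-40.  -2. 119.  -0.  62. -51.]
turn first [0.07 0.09 0.  ]
then shift cm [ 0.12 -0.02  0.23]
```

View pics/v1.png

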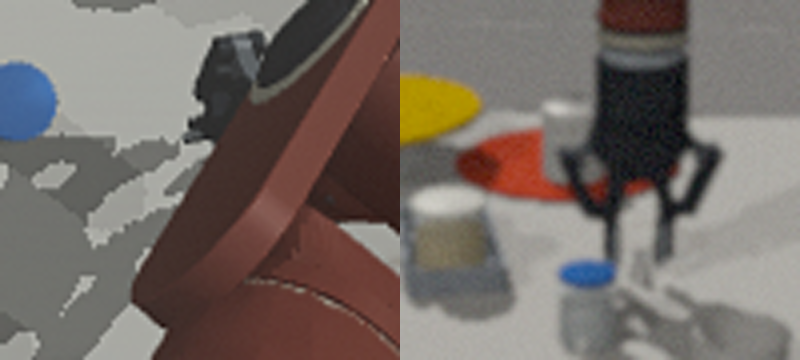

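The side crop shows the fingers straddling the small nozzle (crop px (642,265)), centred. I'll close now.

Request:
move_arm(rows=[[0.1,0,0.3,0,0,0,-0.3],[0,0,0,0,0,0,-0.5],[0,0,0,0,0,0,-0.6],[0,0,0,0,0,0,-0.7],[0,0,0,0,0,0,-1],[0,0,0,0,0,0,-1],[0,0,0,0,0,0,-1],[0,0,0,0,0,0,-1],[0,0,0,0,0,0,-1]])

```text
time: 4.37
tool_pos: [0.4157, -0.2556, 0.0313]
tool_rot: [0.0, 0.642, 0.767, 0.0]
contact_force: [0.2, 0.3, -0.1]
gripper_width: 0.099
grasp_force: 56.0
```

```bash
python3 d.py .602 .0275 .12
```

```text
t 4.37 pos [ 0.4157 -0.2556  0.0313] psi 100.16 w 0.099 gf 56.0 F [ 0.2  0.3 -0.1] j [-40.  -1. 120.   0.  62. -50.]
turn first [0. 0. 0.]
then shift cm [24.58 23.33 -8.87]
```

Request:
move_arm(rows=[[0,0,-1,0,0,0,-1],[0,0,-2,0,0,0,-1],[0,0,-2,0,0,0,-1],[0,0,-2,0,0,0,-1],[0,0,-2,0,0,0,-1],[2.4,2.3,0,0,0,0,-1],[2.4,2.3,0,0,0,0,-1],[2.4,2.3,0,0,0,0,-1],[2.4,2.3,0,0,0,0,-1],[2.4,2.3,0,0,0,0,-1],[2.4,2.3,0,0,0,0,-1],[2.4,2.3,0,0,0,0,-1],[2.4,2.3,0,0,0,0,-1],[2.4,2.3,0,0,0,0,-1],[2.4,2.3,0,0,0,0,-1],[0,0,0,0,0,0,-1],[0,0,0,0,0,0,-1]])

```text
time: 5.78
tool_pos: [0.6005, 0.0225, 0.122]
tool_rot: [0.0, 0.641, 0.768, 0.0]
contact_force: [-0.6, -0.2, -0.4]
gripper_width: 0.101
grasp_force: 56.2
```

```bash
for i in 1 2; do python3 d.py .602 .0275 .0365; done; python3 - <<'E'
from h import *
a=snap('top','t2.png')['img'];b=snap('side','s2.png')['img']
f=lambda i,k:cv2.resize(i,None,fx=k,fy=k,interpolation=cv2.INTER_CUBIC)
cv2.imwrite('pics/v2.png',np.hstack([f(a[90:180,200:300],4),f(b[140:230,170:270],4)]))
E
```

```text
t 5.78 pos [0.6005 0.0225 0.122 ] psi 100.32 w 0.101 gf 56.2 F [-0.6 -0.2 -0.4] j [ -5.   6. 102.  -0.  72. -15.]
turn first [0.02 0.02 0.  ]
then shift cm [0.46 0.24 8.55]
t 5.78 pos [0.6005 0.0225 0.122 ] psi 100.32 w 0.101 gf 56.2 F [-0.6 -0.2 -0.4] j [ -5.   6. 102.  -0.  72. -15.]
turn first [0.02 0.02 0.  ]
then shift cm [0.46 0.24 8.55]
```

View pics/v2.png

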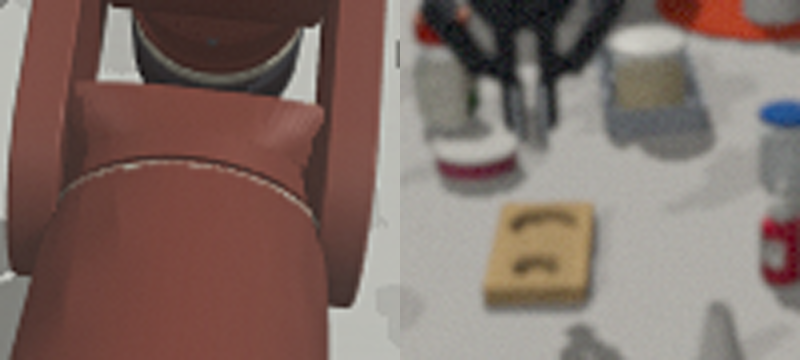

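The side view shows the small nozzle held upright between the fingers (crop px (532,120)). I'm lowering it over the narrow well.

Request:
move_arm(rows=[[0.5,0.2,0,0,0,0,-1],[0,0,1.5,0,0,0,-1],[0,0,1.5,0,0,0,-1],[0,0,1.5,0,0,0,-1],[0,0,1.5,0,0,0,-1],[0,0,0.8,0,0,0,-1],[0,0,0.7,0,0,0,-1],[0,0,0,0,0,0,-1],[0,0,0,0,0,0,-1]])

```text
time: 6.63
tool_pos: [0.6009, 0.0262, 0.0465]
tool_rot: [-0.0, 0.642, 0.767, 0.0]
contact_force: [-0.1, 0.9, 0.2]
gripper_width: 0.096
grasp_force: 56.2
```

```bash
python3 d.py .602 .0275 .036; python3 - <<'E'
from h import *
b=snap('side','s3.png')
f=lambda i,k:cv2.resize(i,None,fx=k,fy=k,interpolation=cv2.INTER_CUBIC)
cv2.imwrite('pics/v3.png',f(b['img'][150:230,150:250],6))
E
```

```text
t 6.63 pos [0.6009 0.0262 0.0465] psi 100.13 w 0.096 gf 56.2 F [-0.1  0.9  0.2] j [ -5.  12. 104.   0.  65. -15.]
turn first [ 0. -0. -0.]
then shift cm [0.11 0.14 1.05]
```

View pics/v3.png

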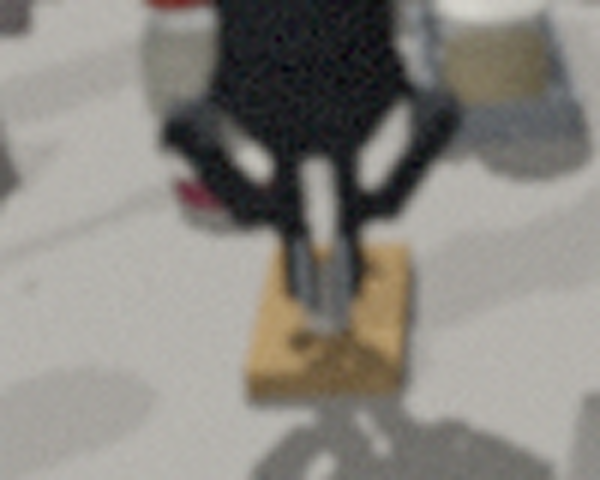

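Request:
move_arm(rows=[[0.2,0.1,0,0,0,0,-1],[0,0,0.5,0,0,0,-1],[0,0,0.4,0,0,0,-1],[0,0,0.2,0,0,0,-1],[0,0,0,0,0,0,-1],[0,0,0,0,0,0,-1]])

```text
time: 7.18
tool_pos: [0.6057, 0.0294, 0.0426]
tool_rot: [0.003, 0.642, 0.767, 0.003]
contact_force: [-9.0, 3.1, 27.3]
gripper_width: 0.099
grasp_force: 64.5
```

```bash
python3 d.py .602 .0275 .036
```

```text
t 7.18 pos [0.6057 0.0294 0.0426] psi 100.19 w 0.099 gf 64.5 F [-9.   3.1 27.3] j [ -4.  12. 103.   0.  64. -15.]
turn first [0.44 0.03 0.  ]
then shift cm [-0.13 -0.4   0.66]
```

Request:
move_arm(rows=[[0,0,-0.5,0,0,0,-1],[0,0,-0.5,0,0,0,-1],[0,0,0,0,0,0,-1],[0,0,0,0,0,0,-1]])

```text
time: 7.52
tool_pos: [0.6013, 0.0287, 0.0451]
tool_rot: [-0.0, 0.642, 0.767, -0.0]
contact_force: [-0.0, 1.1, -0.3]
gripper_width: 0.1
grasp_force: 58.6
```

```bash
python3 d.py .602 .0275 .036; python3 - <<'E'
from h import *
P=[]
for k in range(3):
    b=snap('side','s4%d.png'%k); P.append(manip.state()['tool_pos'])
print(np.round(P,4))
i=np.mean([cv2.imread('pics/s4%d.png'%k) for k in range(3)],0).astype('u1')
f=lambda i,k:cv2.resize(i,None,fx=k,fy=k,interpolation=cv2.INTER_CUBIC)
o=f(i[170:230,175:235],10)
pr=lambda X:(lambda c:(c[:2]/c[2]))(b['mtx']@(b['R']@np.array(X)+b['t']))
th=np.linspace(0,2*np.pi,60)
for c,r,col in(((.602,.0275,.013),.0155,(0,0,255)),((P[-1][0],P[-1][1],P[-1][2]-.0315),.010,(0,255,0))):
    q=[((pr([c[0]+r*np.cos(t),c[1]+r*np.sin(t),c[2]])-[175,170]+.5)*10-.5).astype(int) for t in th]
    cv2.polylines(o,[np.array(q)],True,col,1)
cv2.imwrite('pics/v4.png',o)
E
```

```text
t 7.52 pos [0.6013 0.0287 0.0451] psi 100.16 w 0.1 gf 58.6 F [-0.   1.1 -0.3] j [ -4.  12. 104.   0.  64. -15.]
turn first [-0.01 -0.    0.  ]
then shift cm [-0.13  0.04  0.91]
[[0.601  0.0286 0.0446]
 [0.6008 0.0286 0.0443]
 [0.6007 0.0286 0.0442]]
```

View pics/v4.png

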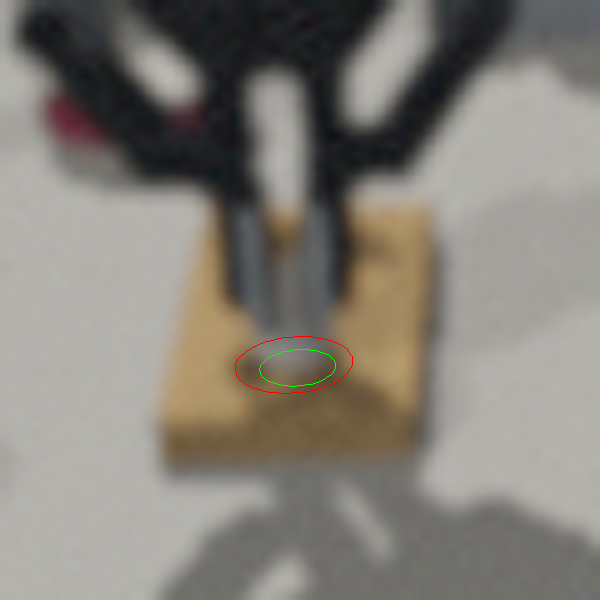

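The overlay shows the nozzle foot about 1.3 px above the expected ellipse. It sits about 8 mm off along the pads (towards -y), because I took the blob centre for the tip in the top view. I'll correct for that.

```bash
python3 d.py .602 .0355 .036; python3 - <<'E'
from m import *
print(at(T,*c2(545,416),0),at(S,*c3(478,122),0))
E
```

```text
t 7.67 pos [0.6007 0.0286 0.0442] psi 100.15 w 0.097 gf 58.6 F [ 0.3  0.6 -0. ] j [ -4.  12. 104.  -0.  64. -15.]
turn first [-0.1  -0.03  0.  ]
then shift cm [0.65 0.25 0.82]
amber tip [0.4011 0.2814 0.0657] gap 0.0 | top@z [0.4009 0.2801] side@z [0.4009 0.2873]
red tip [0.4412 0.0051 0.0614] gap 0.0013 | top@z [0.441  0.0053] side@z [0.4393 0.0228]
large tip [0.4702 0.1183 0.043 ] gap 0.0038 | top@z [0.4722 0.1186] side@z [0.4685 0.1169]
lid [ 0.4496 -0.141   0.0587] gap 0.0004 | top@z [ 0.4496 -0.1407] side@z [ 0.4491 -0.1378]
small tip [ 0.4154 -0.2552  0.0322] gap 0.0039 | top@z [ 0.4176 -0.2566] side@z [ 0.4138 -0.2653]
cupA [0.5952 0.3494 0.0182] gap 0.0027 | top@z [0.5947 0.3473] side@z [0.5905 0.3571]
cupR [0.5775 0.241  0.0206] gap 0.0044 | top@z [0.5787 0.2403] side@z [0.5733 0.2474]
wide [ 0.6119 -0.0337  0.0124] gap 0.0001 | top@z [ 0.6118 -0.0336] side@z [ 0.6116 -0.0326]
narrow [0.603  0.0274 0.0133] gap 0.0008 | top@z [0.6027 0.0273] side@z [0.6035 0.0267]
tray [ 0.57778954 -0.29495011  0.024     ] [np.float64(0.083), np.float64(0.161), np.float64(0.079), np.float64(0.161)]
tray yaw 0.25501448597296583 bay [ 0.58762765 -0.33268884  0.024     ]
block [ 0.60652357 -0.0058195   0.013     ] [np.float64(0.065), np.float64(0.123), np.float64(0.066), np.float64(0.122)]
0.14946216108090069 wide [ 0.61069295 -0.03350734  0.013     ] narrow [0.60146075 0.02780144 0.013     ]
[ 0.41287826 -0.26426162  0.        ] [ 0.41182378 -0.25938492  0.        ]
```

Request:
move_arm(rows=[[0.6,0.2,0,0,0,0,-1],[0,0,0,0,0,0,-1],[0,0,0.4,0,0,0,-1],[0,0,0.3,0,0,0,-1],[0,0,0,0,0,0,-1],[0,0,0,0,0,0,-1]])

```text
time: 8.17
tool_pos: [0.602, 0.0349, 0.0377]
tool_rot: [-0.0, 0.642, 0.767, -0.0]
contact_force: [-0.0, -0.3, -0.7]
gripper_width: 0.097
grasp_force: 58.6
```

```bash
python3 d.py .602 .0355 .036
```

```text
t 8.17 pos [0.602  0.0349 0.0377] psi 100.15 w 0.097 gf 58.6 F [-0.  -0.3 -0.7] j [ -4.  13. 104.  -0.  64. -14.]
turn first [-0.06 -0.01  0.  ]
then shift cm [0.06 0.01 0.17]
```

Request:
move_arm(rows=[[0,0,0.1,0,0,0,-1],[0,0,0.1,0,0,0,-1],[0,0,0,0,0,0,-1],[0,0,0,0,0,0,-1]])

```text
time: 8.5
tool_pos: [0.6026, 0.0348, 0.0365]
tool_rot: [0.0, 0.642, 0.767, 0.0]
contact_force: [0.5, -0.0, 0.0]
gripper_width: 0.099
grasp_force: 58.6
```

Request:
move_arm(rows=[[0,0,0.1,0,0,0,-1],[0,0,0,0,0,0,-1],[0,0,0,0,0,0,-0.6],[0,0,0,0,0,0,-0.4],[0,0,0,0,0,0,-0.1],[0,0,0,0,0,0,0.2],[0,0,0,0,0,0,0.5],[0,0,-0.8,0,0,0,1],[0,0,-1.5,0,0,0,1],[0,0,-2.5,0,0,0,1],[0,0,-3,0,0,0,1],[0,0,-3,0,0,0,1],[0,0,-2,0,0,0,1],[0,0,0,0,0,0,1]])

```text
time: 9.67
tool_pos: [0.6058, 0.0348, 0.1705]
tool_rot: [0.004, 0.642, 0.767, 0.003]
contact_force: [0.5, 0.7, 1.3]
gripper_width: 1.001
grasp_force: 0.0
```

```bash
python3 d.py .4495 -.140 .16
```

```text
t 9.67 pos [0.6058 0.0348 0.1705] psi 100.16 w 1.001 gf 0.0 F [0.5 0.7 1.3] j [ -4.   4. 100.   0.  76. -14.]
turn first [0.62 0.15 0.  ]
then shift cm [-14.44 -18.47   1.05]
```

Request:
move_arm(rows=[[-1.8,-2.3,0,0,0,0,1],[-1.8,-2.3,0,0,0,0,1],[-1.8,-2.3,0,0,0,0,1],[-1.8,-2.3,0,0,0,0,1],[-1.8,-2.3,0,0,0,0,1],[-1.8,-2.3,0,0,0,0,1],[-1.8,-2.3,0,0,0,0,1],[-1.8,-2.3,0,0,0,0,1],[0,0,0,0,0,0,1],[0,0,0,0,0,0,1]])

```text
time: 10.5
tool_pos: [0.4457, -0.1399, 0.1627]
tool_rot: [-0.0, 0.643, 0.766, 0.0]
contact_force: [-0.9, 0.5, 0.5]
gripper_width: 0.998
grasp_force: 0.0
```

```bash
python3 d.py .4495 -.1405 .044; python3 - <<'E'
from h import *
a=snap('top','t5.png')['img'];b=snap('side','s5.png')['img']
f=lambda i,k:cv2.resize(i,None,fx=k,fy=k,interpolation=cv2.INTER_CUBIC)
cv2.imwrite('pics/v5.png',np.hstack([f(a[95:165,230:300],5.7),f(b[175:245,170:240],5.7)]))
E
```

```text
t 10.5 pos [ 0.4457 -0.1399  0.1627] psi 100.0 w 0.998 gf 0.0 F [-0.9  0.5  0.5] j [-27. -15. 118.   0.  77. -37.]
turn first [-0.02 -0.04  0.  ]
then shift cm [-0.13  0.36 11.87]
```

View pics/v5.png

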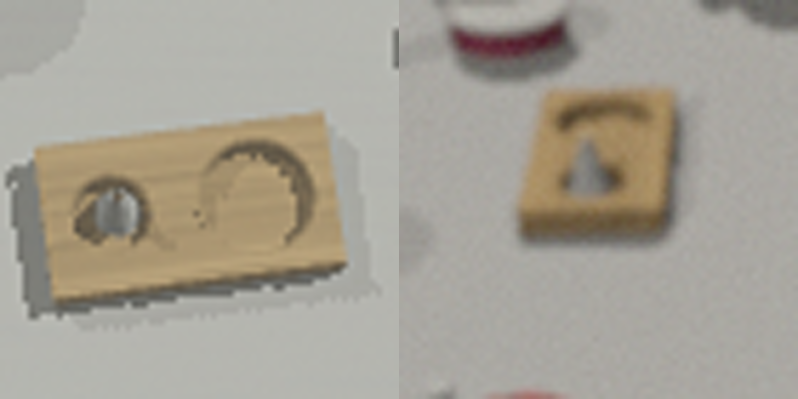

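The small nozzle stands upright in the narrow well, about 2 mm off centre (crop px (118,212) against the well at (112,212)). Next is the jar.

Request:
move_arm(rows=[[-0.1,0.4,1.5,0,0,0,1],[0,0,2,0,0,0,1],[0,0,2,0,0,0,1],[0,0,2,0,0,0,1],[0,0,2,0,0,0,1],[0,0,1.5,0,0,0,1],[0,0,0.8,0,0,0,1],[0,0,0,0,0,0,1],[0,0,0,0,0,0,0.4],[0,0,0,0,0,0,0.2],[0,0,0,0,0,0,0.1],[0,0,0,0,0,0,0],[0,0,0,0,0,0,-0.5],[0,0,0,0,0,0,-0.5],[0,0,0,0,0,0,-0.5]])

```text
time: 11.85
tool_pos: [0.4517, -0.1401, 0.0469]
tool_rot: [0.001, 0.642, 0.767, 0.0]
contact_force: [-1.8, 0.6, 6.5]
gripper_width: 0.497
grasp_force: 60.4
```

```bash
python3 d.py .5876 -.3327 .13
```

```text
t 11.85 pos [ 0.4517 -0.1401  0.0469] psi 100.15 w 0.497 gf 60.4 F [-1.8  0.6  6.5] j [-26.  -5. 121.   0.  64. -36.]
turn first [0.09 0.06 0.  ]
then shift cm [-21.36   9.98  -8.31]
```

Request:
move_arm(rows=[[0,0,-1,0,0,0,-1],[0,0,-2,0,0,0,-1],[0,0,-2,0,0,0,-1],[0,0,-2,0,0,0,-1],[0,0,-2,0,0,0,-1],[0,0,-1,0,0,0,-1],[-2.1,1,0,0,0,0,-1],[-2.1,1,0,0,0,0,-1],[-2.1,1,0,0,0,0,-1],[-2.1,1,0,0,0,0,-1],[-2.1,1,0,0,0,0,-1],[-2.1,1,0,0,0,0,-1],[-2.1,1,0,0,0,0,-1],[-2.1,1,0,0,0,0,-1],[-2.1,1,0,0,0,0,-1],[-2.1,1,0,0,0,0,-1],[0,0,0,0,0,0,-1],[0,0,0,0,0,0,-1]])

```text
time: 13.35
tool_pos: [0.5862, -0.3292, 0.1447]
tool_rot: [-0.001, 0.642, 0.767, 0.0]
contact_force: [-0.2, 0.2, -1.7]
gripper_width: 0.495
grasp_force: 61.1
```

```bash
python3 d.py .5876 -.3327 .055; python3 - <<'E'
from h import *
snap('side','s6.png')
E
```

```text
t 13.35 pos [ 0.5862 -0.3292  0.1447] psi 100.1 w 0.495 gf 61.1 F [-0.2  0.2 -1.7] j [-36.  14.  91.   0.  75. -46.]
turn first [-0.04 -0.05  0.  ]
then shift cm [-0.37  0.08  8.97]
```

Request:
move_arm(rows=[[-0.4,0.1,0,0,0,0,-1],[0,0,1.5,0,0,0,-1],[0,0,1.5,0,0,0,-1],[0,0,1.5,0,0,0,-1],[0,0,1.5,0,0,0,-1],[0,0,1.5,0,0,0,-1],[0,0,1,0,0,0,-1],[0,0,0.4,0,0,0,-1],[0,0,0.2,0,0,0,-1],[0,0,0,0,0,0,-1],[0,0,0,0,0,0,-1]])

```text
time: 14.32
tool_pos: [0.5886, -0.3329, 0.0552]
tool_rot: [0.001, 0.642, 0.767, 0.0]
contact_force: [0.2, 0.1, -0.9]
gripper_width: 0.492
grasp_force: 61.1
```

```bash
python3 d.py .5876 -.3327 .0495
```

```text
t 14.32 pos [ 0.5886 -0.3329  0.0552] psi 100.16 w 0.492 gf 61.1 F [ 0.2  0.1 -0.9] j [-36.  20.  93.  -0.  67. -46.]
turn first [0.07 0.07 0.  ]
then shift cm [ 0.03 -0.09  0.57]
```

Request:
move_arm(rows=[[0,0,0.2,0,0,0,-1],[0,0,0.1,0,0,0,-1],[0,0,0.1,0,0,0,-1],[0,0,0,0,0,0,-1],[0,0,0,0,0,0,-1]])

```text
time: 14.73
tool_pos: [0.5883, -0.3327, 0.051]
tool_rot: [0.001, 0.642, 0.767, 0.0]
contact_force: [0.1, 0.6, 3.0]
gripper_width: 0.496
grasp_force: 61.1
```

Request:
move_arm(rows=[[0,0,0.05,0,0,0,-1],[0,0,0,0,0,0,-1],[0,0,0,0,0,0,0.1],[0,0,0,0,0,0,0.3],[0,0,0,0,0,0,0.6],[0,0,0,0,0,0,0.8],[0,0,0,0,0,0,0.8],[0,0,-1,0,0,0,0.8],[0,0,-2,0,0,0,0.8],[0,0,-3,0,0,0,0.8],[0,0,-3,0,0,0,1],[0,0,-2,0,0,0,1],[0,0,0,0,0,0,1],[0,0,0,0,0,0,1]])

```text
time: 15.9
tool_pos: [0.589, -0.3332, 0.1627]
tool_rot: [0.002, 0.642, 0.767, 0.0]
contact_force: [-0.4, 0.2, -0.9]
gripper_width: 0.997
grasp_force: 0.0
```

```bash
python3 d.py .4705 .118 .16; python3 - <<'E'
from h import *
a=snap('top','t7.png')['img'];b=snap('side','s7.png')['img']
f=lambda i,k:cv2.resize(i,None,fx=k,fy=k,interpolation=cv2.INTER_CUBIC)
cv2.imwrite('pics/v7.png',np.hstack([f(a[160:230,180:280],4),f(b[200:270,225:325],4)]))
E
```

```text
t 15.9 pos [ 0.589  -0.3332  0.1627] psi 100.16 w 0.997 gf 0.0 F [-0.4  0.2 -0.9] j [-36.  13.  90.   0.  77. -46.]
turn first [0.19 0.19 0.  ]
then shift cm [46.5  -3.71  0.27]
```

```bash
python3 - <<'E' | tail -2
from m import *
print(at(T,*c1(484,309),0),at(S,*c3(379,340),0))
E
```

```text
0.14946216108090069 wide [ 0.61069295 -0.03350734  0.013     ] narrow [0.60146075 0.02780144 0.013     ]
[0.47119311 0.11661815 0.        ] [ 4.64440960e-01  1.31532168e-01 -5.55111512e-17]
```

Request:
move_arm(rows=[[2,0,0,0,0,0,1],[3,-0.3,0,0,0,0,1],[3,-0.3,0,0,0,0,1],[3,-0.3,0,0,0,0,1],[3,-0.3,0,0,0,0,1],[3,-0.3,0,0,0,0,1],[3,-0.3,0,0,0,0,1],[3,-0.3,0,0,0,0,1],[3,-0.3,0,0,0,0,1],[3,-0.3,0,0,0,0,1],[3,-0.3,0,0,0,0,1],[3,-0.3,0,0,0,0,1],[3,-0.3,0,0,0,0,1],[3,-0.1,0,0,0,0,1],[3,0,0,0,0,0,1],[2.5,0,0,0,0,0,1],[0,0,0,0,0,0,1],[0,0,0,0,0,0,1]])

```text
time: 17.5
tool_pos: [0.4682, 0.1195, 0.158]
tool_rot: [-0.001, 0.641, 0.768, -0.001]
contact_force: [-0.4, -0.8, 0.5]
gripper_width: 1.001
grasp_force: 0.0
```

```bash
python3 d.py .4705 .118 .040
```

```text
t 17.5 pos [0.4682 0.1195 0.158 ] psi 100.31 w 1.001 gf 0.0 F [-0.4 -0.8  0.5] j [  5. -12. 116.  -0.  77.  -5.]
turn first [-0.19  0.   -0.  ]
then shift cm [-0.19  0.2  11.8 ]
```

Request:
move_arm(rows=[[-0.2,0.2,1.5,0,0,0,1],[0,0,2,0,0,0,1],[0,0,2,0,0,0,1],[0,0,2,0,0,0,1],[0,0,2,0,0,0,1],[0,0,1.5,0,0,0,1],[0,0,0.8,0,0,0,1],[0,0,0,0,0,0,0.6],[0,0,0,0,0,0,0.3],[0,0,0,0,0,0,0],[0,0,0,0,0,0,-0.2],[0,0,0,0,0,0,-0.3],[0,0,0,0,0,0,-0.4],[0,0,0,0,0,0,-0.5],[0,0,0,0,0,0,-0.6],[0,0,0,0,0,0,-1],[0,0,0,0,0,0,-1],[0,0,0,0,0,0,-1],[0,0,0,0,0,0,-1]])

```text
time: 19.08
tool_pos: [0.4723, 0.1172, 0.0428]
tool_rot: [0.0, 0.642, 0.767, 0.0]
contact_force: [-1.4, -0.8, 5.5]
gripper_width: 0.205
grasp_force: 57.7
```

```bash
python3 d.py .6112 -.0335 .14
```

```text
t 19.08 pos [0.4723 0.1172 0.0428] psi 100.17 w 0.205 gf 57.7 F [-1.4 -0.8  5.5] j [  5.  -3. 120.  -0.  63.  -5.]
turn first [0.03 0.01 0.  ]
then shift cm [-17.29  11.01  -9.72]
```

Request:
move_arm(rows=[[0,0,-1,0,0,0,-1],[0,0,-2,0,0,0,-1],[0,0,-2,0,0,0,-1],[0,0,-2,0,0,0,-1],[0,0,-2,0,0,0,-1],[0,0,-1,0,0,0,-1],[-1.7,1.1,0,0,0,0,-1],[-1.7,1.1,0,0,0,0,-1],[-1.7,1.1,0,0,0,0,-1],[-1.7,1.1,0,0,0,0,-1],[-1.7,1.1,0,0,0,0,-1],[-1.7,1.1,0,0,0,0,-1],[-1.7,1.1,0,0,0,0,-1],[-1.7,1.1,0,0,0,0,-1],[-1.7,1.1,0,0,0,0,-1],[-1.7,1.1,0,0,0,0,-1],[0,0,0,0,0,0,-1],[0,0,0,0,0,0,-1]])

```text
time: 20.58
tool_pos: [0.6102, -0.0313, 0.1414]
tool_rot: [-0.0, 0.642, 0.767, -0.0]
contact_force: [-0.2, 0.2, -1.0]
gripper_width: 0.201
grasp_force: 57.6
```

```bash
python3 d.py .6112 -.0335 .058
```

```text
t 20.58 pos [ 0.6102 -0.0313  0.1414] psi 100.09 w 0.201 gf 57.6 F [-0.2  0.2 -1. ] j [-10.   6. 100.   0.  74. -20.]
turn first [-0.04 -0.03  0.  ]
then shift cm [-0.23  0.06  8.34]
```

Lower to just above the block (foot at about 15 mm) and check visually, together with the jar.

Request:
move_arm(rows=[[-0.2,0.1,0,0,0,0,-1],[0,0,1.5,0,0,0,-1],[0,0,2,0,0,0,-1],[0,0,2,0,0,0,-1],[0,0,1.5,0,0,0,-1],[0,0,1,0,0,0,-1],[0,0,0.4,0,0,0,-1],[0,0,0,0,0,0,-1],[0,0,0,0,0,0,-1]])

```text
time: 21.33
tool_pos: [0.6118, -0.0324, 0.0585]
tool_rot: [0.0, 0.642, 0.767, 0.0]
contact_force: [0.5, -0.0, -0.2]
gripper_width: 0.199
grasp_force: 57.6
```

```bash
python3 d.py .6112 -.0335 .0455; python3 - <<'E'
from h import *
b=snap('side','s8.png'); a=snap('top','t8.png')['img']; P=manip.state()['tool_pos']
f=lambda i,k:cv2.resize(i,None,fx=k,fy=k,interpolation=cv2.INTER_CUBIC)
o=f(b['img'][160:220,175:235],9)
pr=lambda X:(lambda c:(c[:2]/c[2]))(b['mtx']@(b['R']@np.array(X)+b['t']))
th=np.linspace(0,2*np.pi,60)
for c,r,col in(((.6112,-.0335,.013),.0235,(0,0,255)),((P[0],P[1],P[2]-.0415),.016,(0,255,0))):
    q=[((pr([c[0]+r*np.cos(t),c[1]+r*np.sin(t),c[2]])-[175,160]+.5)*9-.5).astype(int) for t in th]
    cv2.polylines(o,[np.array(q)],True,col,1)
t7=cv2.imread('pics/t8.png'); w=f(t7[110:180,345:410],4)
W=np.zeros((540,w.shape[1],3),'u1'); W[:w.shape[0]]=w
cv2.imwrite('pics/v8.png',np.hstack([o,W]))
E
```

```text
t 21.33 pos [ 0.6118 -0.0324  0.0585] psi 100.18 w 0.199 gf 57.6 F [ 0.5 -0.  -0.2] j [-10.  12. 102.   0.  66. -20.]
turn first [0.05 0.02 0.  ]
then shift cm [-0.1  -0.08  1.3 ]
```

View pics/v8.png

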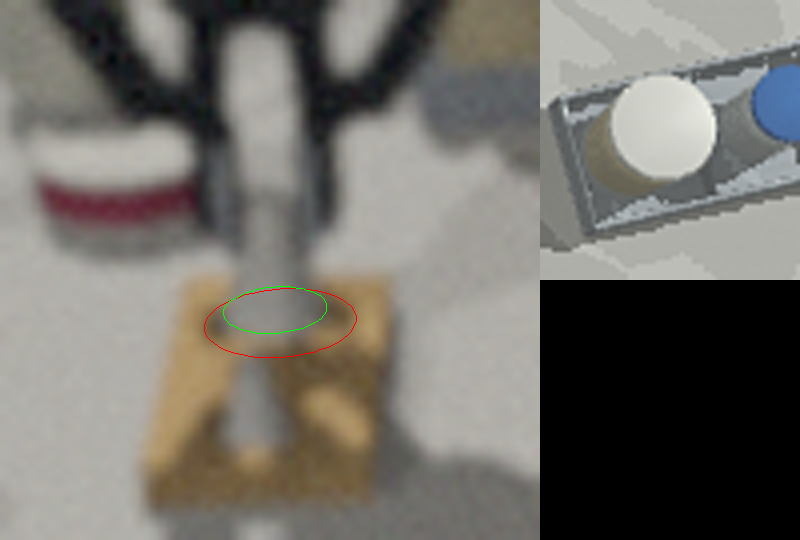

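```bash
python3 - <<'E'
from h import *
i=cv2.imread('pics/s8.png').astype(int); s=i[:,:,2]-i[:,:,0]  # R-B : wood high, steel ~0
print('s8 rows 188..204, cols 196..215');print(s[188:205,196:216])
d=dict(np.load('pics/side0.png.npz'));i=d['img'].astype(int).sum(2)//3
pr=lambda X:(lambda c:(c[:2]/c[2]))(d['mtx']@(d['R']@np.array(X)+d['t']))
for y in(.1175,.124,.130): print(y,'base c,front,left,right',[pr([.4705+a,y+b,0]).round(1) for a,b in((0,0),(0,.016),(.016,0),(-.016,0))],'tip',pr([.4705,y,.042]).round(1))
print('s0 rows 212..244 cols 240..262');print(i[212:244,240:262])
E
```

```text
s8 rows 188..204, cols 196..215
[[ 3  8  5  5  6  6  5  5  7  7  4  8  8  5  6 10  6  7  8  7]
 [10 12 12 10  9  9  7  8  8  5  5  4  6  9 12 12 14 16 12 16]
 [26 31 31 31 25 14  5  4 10  6  5  6  5 12 22 27 28 31 30 30]
 [44 53 58 53 37 18  9 10  6  4  9  6  4 19 32 47 56 52 55 56]
 [60 70 68 62 38 15  5  7  9  5  6 10  5 13 29 50 60 67 66 66]
 [68 68 66 51 27 11  6  6  6  8  8  6  2  5 16 32 52 61 64 69]
 [68 67 58 37 18  7  3  5  8  4  5  6  5  5 13 28 39 53 63 66]
 [70 63 43 27 12  5  7  7  9  7  7  6  7 12 18 34 46 52 62 72]
 [67 65 46 24 20 20 17 12 10 10  9  7 12 27 44 50 56 54 65 68]
 [70 62 55 50 42 42 39 27 24 24 21 22 24 42 58 63 59 61 62 67]
 [74 70 65 63 65 57 44 39 41 37 37 31 35 45 56 61 58 55 58 61]
 [71 68 68 67 62 52 35 28 33 43 42 42 45 46 50 47 50 46 48 55]
 [71 67 71 68 57 36 14 15 20 40 46 45 40 43 44 43 43 47 46 48]
 [72 70 68 68 53 28  6  8 15 27 45 46 40 40 37 46 45 48 48 46]
 [70 73 74 65 48 22  7  6 14 30 37 44 44 49 45 51 48 47 48 55]
 [71 70 68 64 41 16  5  7  5 22 34 46 51 53 62 59 58 51 44 48]
 [67 65 64 57 29 16  8  5  6 13 29 40 51 63 63 68 68 63 52 5
[... 2734 characters left out ...]
8 105 104 106 102 107 116 141
  163 169 168 166]
 [169 167 166 168 170 167 166 164 153 137 121 109 108 102 101 103 112 138
  162 170 169 167]
 [168 167 169 167 169 167 169 167 163 154 144 129 118 107  99 107 111 125
  151 167 169 168]
 [165 165 167 167 168 168 167 170 170 164 163 147 127 112 106 102 100 112
  134 155 165 168]
 [167 171 169 167 167 172 168 168 168 169 169 156 150 135 121 110 113 114
  138 156 165 167]
 [168 167 168 169 171 168 167 167 165 167 170 166 160 156 147 134 133 140
  152 164 168 168]
 [167 165 167 166 166 167 169 167 169 168 164 167 168 166 161 157 159 160
  167 166 168 166]
 [166 168 168 168 168 166 169 168 167 166 167 170 170 169 168 167 167 165
  167 165 166 169]]
```

The pixel rows agree with the prediction (foot front edge at row 197, column 205), so the large nozzle is centred. The top crop also shows the blue-lid jar in the empty bay. I'll lower the nozzle.

Request:
move_arm(rows=[[-0.1,-0.1,0.3,0,0,0,-1],[0,0,0.3,0,0,0,-1],[0,0,0.3,0,0,0,-1],[0,0,0.2,0,0,0,-1],[0,0,0,0,0,0,-1],[0,0,0,0,0,0,-1]])

```text
time: 21.93
tool_pos: [0.6107, -0.0338, 0.0468]
tool_rot: [-0.0, 0.642, 0.767, -0.0]
contact_force: [-1.2, -0.2, 1.1]
gripper_width: 0.204
grasp_force: 57.9
```

Request:
move_arm(rows=[[0,0,0.1,0,0,0,-1],[0,0,0,0,0,0,-1],[0,0,0,0,0,0,-0.4],[0,0,0,0,0,0,-0.2],[0,0,0,0,0,0,0.1],[0,0,0,0,0,0,0.4],[0,0,0,0,0,0,0.4],[0,0,-1,0,0,0,0.6],[0,0,-2,0,0,0,1],[0,0,-3,0,0,0,1],[0,0,-3,0,0,0,1],[0,0,-2.5,0,0,0,1],[0,0,0,0,0,6.2,1],[0,0,0,0,0,6.2,1],[0,0,0,0,0,6.2,1],[0,0,0,0,0,0,1]])

```text
time: 23.27
tool_pos: [0.6108, -0.0338, 0.1619]
tool_rot: [0.0, 0.758, 0.653, 0.0]
contact_force: [0.0, -1.0, -0.3]
gripper_width: 1.001
grasp_force: 0.0
```

```bash
python3 d.py .441 .005 .16 81.5
```

```text
t 23.27 pos [ 0.6108 -0.0338  0.1619] psi 81.46 w 1.001 gf 0.0 F [ 0.  -1.  -0.3] j [-10.   5.  99.   0.  76.  -2.]
turn first [ 0.07  0.   -0.04]
then shift cm [  1.32 -17.37   0.19]
```

Request:
move_arm(rows=[[0.2,-1.4,0,0,0,0,1],[0.2,-2,0,0,0,0,1],[0.2,-2,0,0,0,0,1],[0.2,-2,0,0,0,0,1],[0.1,-2,0,0,0,0,1],[0.1,-2,0,0,0,0,1],[0.1,-2,0,0,0,0,1],[0.1,-2,0,0,0,0,1],[0.1,-2,0,0,0,0,1],[0,0,0,0,0,0,1],[0,0,0,0,0,0,1]])

```text
time: 24.18
tool_pos: [0.4401, 0.0048, 0.1611]
tool_rot: [0.0, 0.756, 0.654, 0.0]
contact_force: [-0.4, 0.5, 0.1]
gripper_width: 0.998
grasp_force: 0.0
```

```bash
python3 d.py .441 .005 .043
```

```text
t 24.18 pos [0.4401 0.0048 0.1611] psi 81.69 w 0.998 gf 0.0 F [-0.4  0.5  0.1] j [ -9. -20. 121.  -0.  78.  -1.]
turn first [0.07 0.   0.  ]
then shift cm [ 0.03  0.08 11.81]
```

Request:
move_arm(rows=[[0,0.1,1.5,0,0,0,1],[0,0,2,0,0,0,1],[0,0,2,0,0,0,1],[0,0,2,0,0,0,1],[0,0,2,0,0,0,1],[0,0,1.5,0,0,0,1],[0,0,0.8,0,0,0,1],[0,0,0,0,0,0,0.6],[0,0,0,0,0,0,0.3],[0,0,0,0,0,0,0],[0,0,0,0,0,0,-0.1],[0,0,0,0,0,0,-0.2],[0,0,0,0,0,0,-0.3],[0,0,0,0,0,0,-0.4],[0,0,0,0,0,0,-1],[0,0,0,0,0,0,-1],[0,0,0,0,0,0,-1]])

```text
time: 25.6
tool_pos: [0.4421, 0.0044, 0.0441]
tool_rot: [0.0, 0.757, 0.653, 0.0]
contact_force: [-1.7, 0.4, 5.8]
gripper_width: 0.318
grasp_force: 58.8
```

```bash
python3 d.py .578 .2405 .15
```

```text
t 25.6 pos [0.4421 0.0044 0.0441] psi 81.57 w 0.318 gf 58.8 F [-1.7  0.4  5.8] j [ -9.  -9. 126.  -0.  64.  -1.]
turn first [0.07 0.01 0.  ]
then shift cm [ 25.35   9.98 -10.59]
```

```bash
cat > cup.py <<'E'
from h import *
from scipy.optimize import least_squares
D={n:dict(np.load(f'pics/{n}0.png.npz')) for n in('top','side')}
roi={('top','A'):(95,115,128,147),('top','R'):(145,125,172,152),('side','A'):(150,270,186,306),('side','R'):(181,243,206,268)}
th=np.linspace(0,2*np.pi,90)
def bb(d,x,y):
    X=np.array([[x+.0265*np.cos(t),y+.0265*np.sin(t),z] for t in th for z in(.007,.025)])
    c=(X@d['R'].T+d['t'])@d['mtx'].T; p=c[:,:2]/c[:,2:]; return np.r_[p.min(0),p.max(0)]
for k,g in(('A',(.595,.347)),('R',(.579,.240))):
    M={}
    for n in D:
        u0,v0,u1,v1=roi[n,k]; hsv=cv2.cvtColor(D[n]['img'],cv2.COLOR_BGR2HSV).astype(int)[v0-4:v1+4,u0-4:u1+4]
        h,s,v=hsv[...,0],hsv[...,1],hsv[...,2]
        m=((h>16)&(h<32)&(s>160)) if k=='A' else (((h<4)|(h>172))&(s>165))
        m=m.astype('u1'); nc,l,st,_=cv2.connectedComponentsWithStats(m); b=st[1+np.argmax(st[1:,4])]
        M[n]=np.array([b[0]+u0-4,b[1]+v0-4,b[0]+b[2]-1+u0-4,b[1]+b[3]-1+v0-4.])+[-.5,-.5,.5,.5]
        f=least_squares(lambda q:bb(D[n],*q)-M[n],g,x_scale=.01); print(k,n,M[n],bb(D[n],*f.x).round(1),f.x.round(4))
E
python3 cup.py
```

```text
A top [100.5 120.5 123.5 142.5] [ 99.4 119.6 124.7 143.4] [0.5973 0.3505]
A side [153.5 274.5 182.5 302.5] [152.9 274.9 183.1 302.1] [0.5942 0.3486]
R top [146.5 129.5 162.5 149.5] [142.4 127.6 166.7 151.4] [0.5797 0.2499]
R side [183.5 245.5 202.5 264.5] [180.  243.6 206.1 265.8] [0.5747 0.2426]
```

Request:
move_arm(rows=[[0,0,-1,0,0,0,-1],[0,0,-2,0,0,0,-1],[0,0,-2,0,0,0,-1],[0,0,-2,0,0,0,-1],[0,0,-2,0,0,0,-1],[0,0,-1.5,0,0,0,-1],[2.5,1,0,0,0,0,-1],[2.5,1,0,0,0,0,-1],[2.5,1,0,0,0,0,-1],[2.5,1,0,0,0,0,-1],[2.5,1,0,0,0,0,-1],[2.5,1,0,0,0,0,-1],[2.5,1,0,0,0,0,-1],[2.5,1,0,0,0,0,-1],[2.5,1,0,0,0,0,-1],[2.5,1,0,0,0,0,-1],[0,0,0,0,0,0,-1],[0,0,0,0,0,0,-1]])

```text
time: 27.1
tool_pos: [0.5772, 0.238, 0.1481]
tool_rot: [0.0, 0.757, 0.654, -0.0]
contact_force: [-0.3, -0.9, 0.4]
gripper_width: 0.315
grasp_force: 59.3
```

```bash
python3 d.py .578 .2405 .066
```

```text
t 27.1 pos [0.5772 0.238  0.1481] psi 81.66 w 0.315 gf 59.3 F [-0.3 -0.9  0.4] j [16.  8. 98. -0. 75. 24.]
turn first [0.   0.01 0.  ]
then shift cm [0.26 0.04 8.21]
```

Request:
move_arm(rows=[[0.3,0.1,0,0,0,0,-1],[0,0,1.5,0,0,0,-1],[0,0,2,0,0,0,-1],[0,0,2,0,0,0,-1],[0,0,1.2,0,0,0,-1],[0,0,0.5,0,0,0,-1],[0,0,0,0,0,0,-1],[0,0,0,0,0,0,-1]])

```text
time: 27.77
tool_pos: [0.5788, 0.2397, 0.0765]
tool_rot: [0.0, 0.757, 0.653, 0.0]
contact_force: [-0.5, -0.2, -0.1]
gripper_width: 0.32
grasp_force: 59.3
```

```bash
python3 d.py .578 .241 .0505; python3 - <<'E'
from h import *
b=snap('side','s9.png')['img'];a=snap('top','t9.png')['img']
f=lambda i,k:cv2.resize(i,None,fx=k,fy=k,interpolation=cv2.INTER_CUBIC)
cv2.imwrite('pics/v9.png',np.hstack([f(b[220:300,150:230],5),f(a[105:185,95:175],5)]))
E
```

```text
t 27.77 pos [0.5788 0.2397 0.0765] psi 81.54 w 0.32 gf 59.3 F [-0.5 -0.2 -0.1] j [ 16.  12. 100.  -0.  68.  24.]
turn first [ 0.04 -0.02 -0.  ]
then shift cm [ 0.11 -0.1   2.6 ]
```

View pics/v9.png

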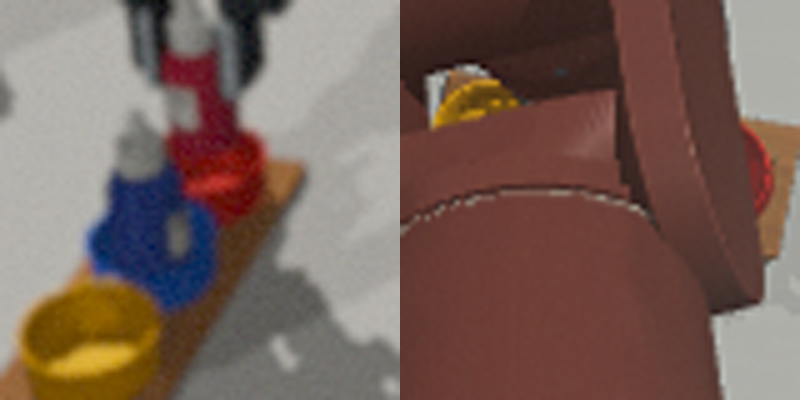

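The side crop shows the red bottle (centre col ~203) over the red cup (centre col ~200, right edge 264), so they line up. I'll lower it.

Request:
move_arm(rows=[[0.1,0,0.5,0,0,0,-1],[0,0,0.5,0,0,0,-1],[0,0,0.5,0,0,0,-1],[0,0,0.5,0,0,0,-1],[0,0,0.3,0,0,0,-1],[0,0,0,0,0,0,-1],[0,0,0,0,0,0,-1]])

```text
time: 28.45
tool_pos: [0.5784, 0.2409, 0.0524]
tool_rot: [-0.0, 0.757, 0.653, -0.0]
contact_force: [1.1, 1.2, 0.2]
gripper_width: 0.318
grasp_force: 59.3
```

Request:
move_arm(rows=[[0,0,0.1,0,0,0,-1],[0,0,0.1,0,0,0,-1],[0,0,0,0,0,0,-1],[0,0,0,0,0,0,-1]])

```text
time: 28.78
tool_pos: [0.5789, 0.241, 0.0512]
tool_rot: [0.0, 0.757, 0.653, 0.0]
contact_force: [-0.5, 0.3, 1.0]
gripper_width: 0.319
grasp_force: 59.4
```

Request:
move_arm(rows=[[0,0,0.05,0,0,0,-1],[0,0,0,0,0,0,-1],[0,0,0,0,0,0,-0.2],[0,0,0,0,0,0,0],[0,0,0,0,0,0,0.3],[0,0,0,0,0,0,0.5],[0,0,0,0,0,0,0.5],[0,0,-1,0,0,0,0.5],[0,0,-2,0,0,0,0.6],[0,0,-3,0,0,0,0.8],[0,0,-3,0,0,0,1],[0,0,-2,0,0,0,1],[0,0,0,0,0,0,1],[0,0,0,0,0,0,1]])

```text
time: 29.95
tool_pos: [0.5797, 0.2413, 0.1628]
tool_rot: [0.001, 0.757, 0.653, 0.002]
contact_force: [0.2, 0.2, -0.5]
gripper_width: 1.001
grasp_force: 0.0
```

```bash
python3 d.py .401 .2805 .16
```

```text
t 29.95 pos [0.5797 0.2413 0.1628] psi 81.56 w 1.001 gf 0.0 F [ 0.2  0.2 -0.5] j [16.  7. 97.  0. 76. 24.]
turn first [ 0.22 -0.1  -0.  ]
then shift cm [  1.26 -18.25   0.28]
```

Request:
move_arm(rows=[[0.1,-1.2,0,0,0,0,1],[0.1,-2,0,0,0,0,1],[0.1,-2,0,0,0,0,1],[0.1,-2,0,0,0,0,1],[0.1,-2,0,0,0,0,1],[0.1,-2,0,0,0,0,1],[0.1,-2,0,0,0,0,1],[0.2,-2,0,0,0,0,1],[0.2,-2,0,0,0,0,1],[0.2,-1,0,0,0,0,1],[0,0,0,0,0,0,1],[0,0,0,0,0,0,1]])

```text
time: 30.95
tool_pos: [0.3998, 0.2804, 0.1593]
tool_rot: [-0.0, 0.757, 0.654, -0.001]
contact_force: [-0.4, -0.7, -0.2]
gripper_width: 1.002
grasp_force: 0.0
```

```bash
python3 d.py .401 .2808 .043
```

```text
t 30.95 pos [0.3998 0.2804 0.1593] psi 81.62 w 1.002 gf 0.0 F [-0.4 -0.7 -0.2] j [ 26. -12. 115.  -0.  77.  35.]
turn first [-0.05  0.06 -0.  ]
then shift cm [ 0.06  0.12 11.63]
```

Request:
move_arm(rows=[[0.1,0.1,1.5,0,0,0,1],[0,0,2,0,0,0,1],[0,0,2,0,0,0,1],[0,0,2,0,0,0,1],[0,0,2,0,0,0,1],[0,0,1.5,0,0,0,1],[0,0,0.7,0,0,0,1],[0,0,0,0,0,0,0.6],[0,0,0,0,0,0,0.3],[0,0,0,0,0,0,0],[0,0,0,0,0,0,-0.1],[0,0,0,0,0,0,-0.2],[0,0,0,0,0,0,-0.3],[0,0,0,0,0,0,-0.4],[0,0,0,0,0,0,-1],[0,0,0,0,0,0,-1],[0,0,0,0,0,0,-1]])

```text
time: 32.37
tool_pos: [0.4022, 0.2819, 0.0446]
tool_rot: [-0.0, 0.757, 0.653, 0.001]
contact_force: [-2.7, -0.8, 5.9]
gripper_width: 0.32
grasp_force: 58.9
```

```bash
python3 d.py .595 .348 .15
```

```text
t 32.37 pos [0.4022 0.2819 0.0446] psi 81.56 w 0.32 gf 58.9 F [-2.7 -0.8  5.9] j [ 26.  -2. 119.   0.  63.  35.]
turn first [ 0.06 -0.07 -0.  ]
then shift cm [  9.37  18.1  -10.54]
```

Request:
move_arm(rows=[[0,0,-1,0,0,0,-1],[0,0,-2,0,0,0,-1],[0,0,-2,0,0,0,-1],[0,0,-2,0,0,0,-1],[0,0,-2,0,0,0,-1],[0,0,-1.5,0,0,0,-1],[0.9,1.8,0,0,0,0,-1],[0.9,1.8,0,0,0,0,-1],[0.9,1.8,0,0,0,0,-1],[0.9,1.8,0,0,0,0,-1],[0.9,1.8,0,0,0,0,-1],[0.9,1.8,0,0,0,0,-1],[0.9,1.8,0,0,0,0,-1],[0.9,1.8,0,0,0,0,-1],[1,1.8,0,0,0,0,-1],[1,1.8,0,0,0,0,-1],[0,0,0,0,0,0,-1],[0,0,0,0,0,0,-1]])

```text
time: 33.87
tool_pos: [0.5936, 0.3459, 0.1484]
tool_rot: [0.0, 0.757, 0.653, -0.0]
contact_force: [0.0, 0.5, -0.6]
gripper_width: 0.321
grasp_force: 59.3
```

```bash
python3 d.py .595 .348 .076
```

```text
t 33.87 pos [0.5936 0.3459 0.1484] psi 81.55 w 0.321 gf 59.3 F [ 0.   0.5 -0.6] j [24. 16. 88. -0. 76. 32.]
turn first [-0.01  0.02 -0.  ]
then shift cm [0.23 0.11 7.24]
```

Request:
move_arm(rows=[[0.2,0.1,0,0,0,0,-1],[0,0,1.5,0,0,0,-1],[0,0,2,0,0,0,-1],[0,0,2,0,0,0,-1],[0,0,1.2,0,0,0,-1],[0,0,0.5,0,0,0,-1],[0,0,0,0,0,0,-1],[0,0,0,0,0,0,-1]])

```text
time: 34.53
tool_pos: [0.5945, 0.3478, 0.0766]
tool_rot: [0.0, 0.757, 0.653, 0.0]
contact_force: [0.3, 0.5, -0.4]
gripper_width: 0.318
grasp_force: 59.3
```

```bash
python3 d.py .595 .348 .0515; python3 - <<'E'
from h import *
b=snap('side','s10.png')['img'];a=snap('top','t10.png')['img']
f=lambda i,k:cv2.resize(i,None,fx=k,fy=k,interpolation=cv2.INTER_CUBIC)
cv2.imwrite('pics/v10.png',np.hstack([f(b[230:310,130:210],5),f(a[105:185,95:175],5)]))
E
```

```text
t 34.53 pos [0.5945 0.3478 0.0766] psi 81.56 w 0.318 gf 59.3 F [ 0.3  0.5 -0.4] j [24. 20. 90. -0. 70. 33.]
turn first [ 0.01 -0.01 -0.  ]
then shift cm [0.03 0.05 2.51]
```

View pics/v10.png

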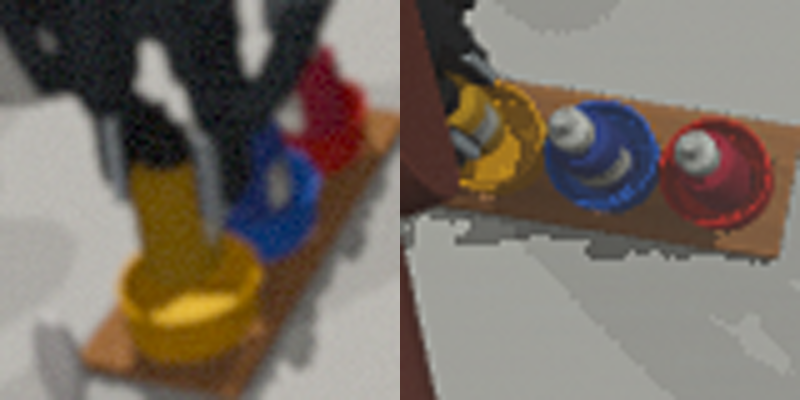

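```bash
python3 - <<'E'
from h import *
d=dict(np.load('pics/s10.png.npz')); 
pr=lambda X:((lambda c:(c[:2]/c[2]))(d['mtx']@(d['R']@np.array(X)+d['t']))-[130,230]+.5)*5-.5
th=np.linspace(0,2*np.pi,90)
for n,(x,y,z,r) in {'rim':(.595,.348,.025,.0255),'bottle base':(.5945,.3478,.033,.015)}.items():
    q=np.array([pr([x+r*np.cos(t),y+r*np.sin(t),z]) for t in th]); print(n,q.min(0).round(),q.max(0).round(),pr([x,y,z]).round())
i=d['img'].astype(int); 
print(i[276:296,163:172,2])
E
```

```text
rim [118. 227.] [259. 321.] [189. 272.]
bottle base [146. 228.] [230. 283.] [188. 255.]
[[106 105 110 110 107 100 104 104 106]
 [107 106 111 106 106 105 104 101 101]
 [108 108 104 108 108 107 102 100 104]
 [108 107 104 108 106 104 107 102  99]
 [110 107 107 110 102 106 105 103 101]
 [105 107 110 105 110 109 106 100 101]
 [108 106 107 105 108 103 107 101 101]
 [109 105 108 108 105 107 105 102  98]
 [110 109 104 109 107 106 103 103 107]
 [104 109 106 106 109 106 108 107 109]
 [107 107 104 103 107 109 105 104 116]
 [111 109 107 111 115 121 118 116 117]
 [112 110 119 126 146 148 147 148 143]
 [120 131 149 174 189 193 190 195 194]
 [141 169 191 208 217 220 221 221 221]
 [178 203 219 223 224 228 227 226 223]
 [205 218 223 224 224 224 221 218 211]
 [211 216 217 213 210 208 202 194 181]
 [189 192 188 184 178 172 162 150 143]
 [149 154 143 142 139 133 135 125 130]]
```

The projected rim and bottle foot match the picture within about 2 mm. I'll lower the amber bottle.

Request:
move_arm(rows=[[0,-0.1,0.5,0,0,0,-1],[0,0,0.5,0,0,0,-1],[0,0,0.5,0,0,0,-1],[0,0,0.5,0,0,0,-1],[0,0,0.3,0,0,0,-1],[0,0,0.1,0,0,0,-1],[0,0,0,0,0,0,-1],[0,0,0,0,0,0,-1]])

```text
time: 35.3
tool_pos: [0.5935, 0.3479, 0.0522]
tool_rot: [0.0, 0.757, 0.653, 0.0]
contact_force: [0.3, 0.2, 0.2]
gripper_width: 0.321
grasp_force: 59.3
```

Request:
move_arm(rows=[[0,0,0.1,0,0,0,-1],[0,0,0.05,0,0,0,-1],[0,0,0,0,0,0,-1],[0,0,0,0,0,0,-0.2],[0,0,0,0,0,0,0],[0,0,0,0,0,0,0.3],[0,0,0,0,0,0,0.5],[0,0,0,0,0,0,0.5],[0,0,-1,0,0,0,0.5],[0,0,-2,0,0,0,0.6],[0,0,-3,0,0,0,0.8],[0,0,-3,0,0,0,1],[0,0,-2,0,0,0,1],[0,-3,0,0,0,0,1],[0,-3,0,0,0,0,1],[0,-3,0,0,0,0,1],[0,-3,0,0,0,0,1],[0,-3,0,0,0,0,1],[0,0,0,0,0,0,1],[0,0,0,0,0,0,1]])

```text
time: 36.97
tool_pos: [0.4441, 0.3703, 0.1616]
tool_rot: [0.0, 0.757, 0.654, 0.001]
contact_force: [-0.6, -0.2, 0.4]
gripper_width: 0.999
grasp_force: 0.0
```

```bash
python3 d.py .5 .3 .16; python3 - <<'E'
from h import *
a=snap('top','t11.png')['img'];b=snap('side','s11.png')['img']
f=lambda i,w,h:cv2.resize(i,(w,h),interpolation=cv2.INTER_CUBIC)
A=f(a[105:185,90:190],400,320);B=f(a[100:180,225:425],800,280) if 0 else f(a[105:185,225:325],400,320);C=f(a[105:175,330:430],400,280);E=f(b[130:310,140:390][:, :],389,280)
cv2.imwrite('pics/v11.png',np.vstack([np.hstack([A,B]),np.hstack([C,f(E,400,280)])]))
E
```

```text
t 36.97 pos [0.4441 0.3703 0.1616] psi 81.67 w 0.999 gf 0.0 F [-0.6 -0.2  0.4] j [ 32.   1. 103.  -0.  76.  41.]
turn first [ 0.06 -0.03 -0.  ]
then shift cm [-6.15  6.55  0.16]
```

View pics/v11.png

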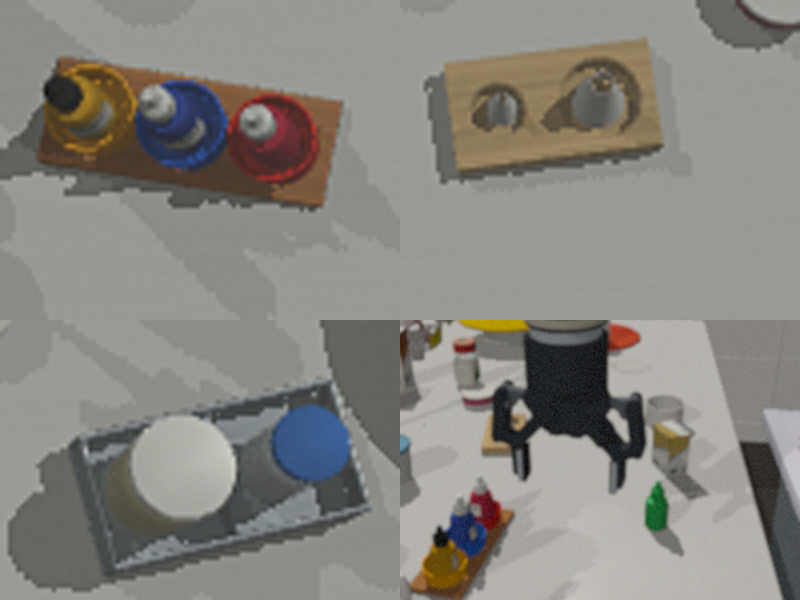

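All five are seated upright. In this picture (crop px) the bottles are at (85,110) and (272,138), the nozzles at (500,108) and (600,98), and the jar at (311,443). I'll run a final numeric check and hand in if it passes.

```bash
python3 - <<'E'
from h import *
d=dict(np.load('pics/t11.png.npz')); k=lambda U,V,u,v:((U+.5)/4-.5+u,(V+.5)/4-.5+v)
ok=True
for n,p,z,t,lim in(('jar',k(311,123,330,105),.064,(.5876,-.3327),.014),('red',k(256,120,90,105),.077,(.579,.241),.01),('amber',k(61,92,90,105),.077,(.595,.348),.01),('large',k(201,82,225,105),.046,(.6112,-.0335),.008)):
    x=at(d,*p,z)[:2]; e=x-t; ok&=np.linalg.norm(e)<lim; print(n,x.round(4),(e*1000).round(1))
print(ok)
if ok: print(manip.job_done())
E
```

```text
jar [ 0.588  -0.3324] [0.4 0.3]
red [0.5759 0.2379] [-3.1 -3.1]
amber [0.5897 0.3453] [-5.3 -2.7]
large [ 0.6115 -0.0318] [0.3 1.7]
True
the job is handed in; nothing more can be done
None
```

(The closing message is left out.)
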